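Release a slide cassette from its dock

TASK

Take the slide cassette with the yellow top out of its dock: pull its dock's orange keeper knob fully back, then, while the cassette still sits in the dock, pinch its two black side catches together all the way and lift it straight up and upright. Finish holding it still in the air over its dock, its underside at least 5 cm above the dock's rim, catches still pinched: do not put it down or let go. Leave the blue-topped cassette seated and locked and the other things undisturbed.

Things in the scene. Friction and masses are not known exactly. Their poses are not given: they have to be found in the camera images.
- cassette_yellow: Loose grey slide cassette, yellow top, 0.16 to 0.37 kg, seated in its dock. Origin: centre of underside, z up, x its length, -x its front (window, faces the keeper). Foot 40 mm wide (y), x -52 to +42, z 0 to 30; housing 32 wide, x -40 to +40, top at z 84. Black ribbed thumb pad on each y side; teeth under the pads hook it into the dock unless both pads are pressed.
- cassette_yellow_grip (a point): Middle between the thumb pads of the yellow cassette, 65 mm above its underside (73 above the desk when seated). Pads: z 50 to 78 mm of the cassette, 30 mm long about x = 0; 54 mm across both at rest, 40 mm pressed home. Close the fingers along the cassette's y here.
- catch_yellow_left (a joint): Catch on the +y side of the yellow cassette, m: 0 = sprung out, tooth hooked under the dock's ledge; over 0.0045 = tooth free; 0.007 = fully pressed (stop). Spring on the pad 2 N at 0, 8 N at 0.007.
- catch_yellow_right (a joint): Catch on the -y side of the yellow cassette, m: 0 = sprung out, tooth hooked under the dock's ledge; over 0.0045 = tooth free; 0.007 = fully pressed (stop). Spring on the pad 2 N at 0, 8 N at 0.007.
- dock_yellow: White dock holding the yellow-topped cassette, fixed (both docks look alike). Origin on the desk under the cassette; axes as the cassette's. 72 mm wide (y), x -132 to +82 mm; rim and deck at z 40, rear housing (x over +43) 54 high. Seated cassette's origin: z 8, so its foot is 32 mm deep in the pocket, 1.5 mm play; it comes out straight up.
- keeper_yellow (a joint): Keeper slide on the yellow cassette's dock, m: 0 to 0.003 at start = locked, steel tongue over the cassette's front lug; 0.022 = fully back (stop). Grows as the knob moves along the dock's -x, away from the cassette. Friction 2 N; stays where left.
- keeper_yellow_knob (a point): Grip point in the orange keeper knob of the yellow cassette's dock: on its centre line, 8 mm below its top. Knob 18 mm wide (y), 16 long (x), foot 46 and top 74 mm above the desk; the steel guide strap beside it is 50 mm high.
- cassette_blue: Loose grey slide cassette, blue top, 0.16 to 0.37 kg, seated in its dock. Origin: centre of underside, z up, x its length, -x its front (window, faces the keeper). Foot 40 mm wide (y), x -52 to +42, z 0 to 30; housing 32 wide, x -40 to +40, top at z 84. Black ribbed thumb pad on each y side; teeth under the pads hook it into the dock unless both pads are pressed.
- cassette_blue_grip (a point): Middle between the thumb pads of the blue cassette, 65 mm above its underside (73 above the desk when seated). Pads: z 50 to 78 mm of the cassette, 30 mm long about x = 0; 54 mm across both at rest, 40 mm pressed home. Close the fingers along the cassette's y here.
- dock_blue: White dock holding the blue-topped cassette, fixed (both docks look alike). Origin on the desk under the cassette; axes as the cassette's. 72 mm wide (y), x -132 to +82 mm; rim and deck at z 40, rear housing (x over +43) 54 high. Seated cassette's origin: z 8, so its foot is 32 mm deep in the pocket, 1.5 mm play; it comes out straight up.
- keeper_blue (a joint): Keeper slide on the blue cassette's dock, m: 0 to 0.003 at start = locked, steel tongue over the cassette's front lug; 0.022 = fully back (stop). Grows as the knob moves along the dock's -x, away from the cassette. Friction 2 N; stays where left.
- keeper_blue_knob (a point): Grip point in the orange keeper knob of the blue cassette's dock: on its centre line, 8 mm below its top. Knob 18 mm wide (y), 16 long (x), foot 46 and top 74 mm above the desk; the steel guide strap beside it is 50 mm high.
- paste_jar: White jar with a blue lid, 68 mm across, 68 high, beyond the press at the left; loose bystander, origin under its centre.
- tape_roll: Blue roll of tape lying flat, right of the docks, 94 mm across, 50 high; loose bystander, origin under its centre.
- green_weight: Dark green block weight with a strap, 46x62x35 mm; loose bystander, origin under its centre.
- mug: Dark grey and white mug, 82 mm across, 97 high, handle to its -y; loose bystander, origin under its centre.
- clamp: Black spring clamp lying flat, 41x93x24 mm, the one near the docks; loose bystander, origin under its centre.
There are look-alikes about, which are no part of the job. Leave any pink look-alike of the cassette_blue alone.

How it is judged:
By the outcome, as a careful person would: the job done as asked, in the order asked, and still so for the second after the job is handed in, while the arm keeps its last pose, push and grip.
It also fails if it takes over 37 s, if anything falls off the work surface, if the arm or the gripper's body presses on something with over 40 N, if the wrist force passes 120 N, or if a joint passes its speed limit or range.

ROBOT

A 6-joint arm with a two-finger parallel gripper is mounted at the origin on a cart in front of the work surface, level with it; the furniture and walls round the work are solid. World frame = base frame: x ahead of the robot, y to its left, z up, the work surface at z = 0. Lengths are in m, angles in rad, forces in N, time in s.
With the tool pointing down it reaches from about 0.3 to 0.875 m from the base axis. Payload 6.4 kg.
Tool frame: the origin (TCP) lies on the centre line of the jaws, within the pads' length; the fingertips stand 22 mm ahead of it and the grasp point (between the pads) lies 3 mm ahead of it; z points along the fingers, y is the line along which they close (so a half turn about z gives the same grasp; the last joint's range is limited). The gripper opens to 85 mm and grips with 20 to 120 N. Pads are 22 mm wide; open, the fingers measure 114 mm over their backs; the gripper's body (76 mm by 85 mm) begins 54 mm behind the grasp point. The pads swing forward as they close: fully open they stand 13 mm farther back than shut.
Start: joints at [0.992, 0.181, 1.607, -0, 1.354, -0.206], TCP at [0.209, 0.536, 0.23] pointing down, gripper open.
Joint ranges: [-2.99, 2.99], [-0.89, 2.07], [0.3, 2.58], [-1.14, 4.28], [0, 2.63], [-3.12, 3.12]. Speed limits (rad/s): [2.57, 2.57, 3.01, 3.14, 3.14, 3.14].

INTERFACE

Orientations are given as a unit quaternion [w, x, y, z].
In Python, from bench import ctrl gives the robot as it stands. The module is installed in compiled form; this text tells all that it offers.
- The arm moves only by the tool servo_tool, never from a script. Its argument "commands" is a list of rows, each a list of 3 entries, a list of its own where there are three numbers: the shift along the tool's x, y, z in mm, then the turn about the tool's z in rad, then the finger opening in mm, from 0 to 85.4. In form: [[[dx, dy, dz], turn, jaw], ...]. A call has 1 to 20 rows; each row shifts and turns the commanded pose from where the row before left it, along the tool's axes as they then stand; what a row does not reach is not made up. A row lasts 1/8 s, in which the tool goes at most 62.5 mm and 10.7 degrees, less where a joint would pass 70% of its speed; a pose out of reach is approached as far as the arm can. A call with a gripper value outside its range is refused whole. The fingers move at their own pace and stop on an object; the grip force is fixed at half the most. Time passes only in rows, so rows that do not move let the fingers close. It gives the time, the measured TCP pose, the force, the opening and the grip force at its end, in the units of the state.
- ctrl.get_obs(): the state, without advancing time (a new reading comes with each control period).
- ctrl.camera(name): name is "side" or "top" or "wrist"; returns a dict with "color" (420x560x3 uint8, red, green, blue), "z_map" (420x560 float32, m along the optical axis (not along the pixel's ray), 0 where there is no reading), "fx", "fy", "cx", "cy" (pixels), "k1" (the pictures are not rectified: a ray, as slopes to the right and down, at radius r is drawn at 1 + k1 r^2 times it, then the intrinsics apply), "R" (3x3) and "t" (3): a world point X has camera coordinates R X + t. Camera axes: x right, y down, z forward; pixel columns grow to the right and rows downward; lengths in m; the calibration is good to about 2 mm. A picture is of the moment at which its call begins.
- ctrl.hand_in(): hands the job in; it is judged then, once.
The state is a dict: "time_s": time; "q": joint angles; "dq": joint speeds; "joint_efforts": joint torques, N m; "eef_pos": TCP position; "eef_rot": TCP orientation; "wrist_force": force on the tool from outside, world axes, zero at the start; "torque": the same for the moment, N m; "opening": opening from 0.0 (shut) to 1.0 (fully open); "grasp_force": force on a finger pad.
Only numpy, scipy, OpenCV 4.12 (cv2) and the standard library are available. Lean on these libraries where they do the work, as an engineer would, in place of code of your own. Each camera call takes 0.05 s, during which the arm holds its last target. There are 200 camera calls.

## Working session

There is one attempt and no reset: what is moved stays moved. The work goes in short steps, Python scripts to look and compute and a tool call to move; the robot and the scene stay as the last step left them, time stands still between calls to the robot, and variables do not carry over. Pictures are saved under pics/ and viewed, at most 10 in all, crops included, and the job is handed in when it is done.

Besides the shell and the picture viewer there is one more tool, called after "Emit:" by a JSON object that holds its "op" and its "data". servo_tool: Moves the arm, as the interface text tells. Its arguments: {"type":"object","properties":{"commands":{"type":"array"}},"required":["commands"]}

```bash
mkdir -p pics; cat > h.py <<'E'
import numpy as np,cv2
from bench import ctrl
def cam(n):
    c=ctrl.camera(n); return c
def pts(c,uv):
    # undistorted slopes
    K=np.array([[c['fx'],0,c['cx']],[0,c['fy'],c['cy']],[0,0,1.]])
    return cv2.undistortPoints(np.float64(uv).reshape(-1,1,2),K,np.array([c['k1'],0,0,0.])).reshape(-1,2)
def onplane(c,uv,z):
    s=pts(c,uv); d=np.c_[s,np.ones(len(s))]@c['R']; o=-c['R'].T@c['t']
    return o+d*((z-o[2])/d[:,2])[:,None]
def depthpts(c,uv):
    uv=np.int32(uv).reshape(-1,2); s=pts(c,uv); z=c['z_map'][uv[:,1],uv[:,0]]
    return (np.c_[s,np.ones(len(s))]*z[:,None]-c['t'])@c['R']
E
python3 - <<'E'
from h import *
import pickle
o=ctrl.get_obs();print(o)
for n in ('top','side'):
    c=cam(n);cv2.imwrite(f'pics/{n}0.png',c['color'][...,::-1]);pickle.dump(c,open(n+'.pkl','wb'));print(n,-c['R'].T@c['t'],c['k1'],c['fx'])
E
```

```text
{'time_s': 0.0, 'q': array([ 9.91706868e-01,  1.81547584e-01,  1.60798461e+00, -1.49655260e-05,
        1.35381545e+00, -2.06289952e-01]), 'dq': array([-0.00036962, -0.00021166,  0.0005947 , -0.00157819, -0.00071002,
        0.00127237]), 'joint_efforts': array([ 1.75681711e-03, -4.44855988e+01, -3.51342916e+01, -2.99234898e-05,
        8.96101585e-03,  1.32420581e-05]), 'eef_pos': array([0.20910435, 0.53504085, 0.22899179]), 'eef_rot': array([-3.29045515e-04,  1.85320561e-01,  9.82677729e-01, -8.13498857e-04]), 'wrist_force': array([0.30831712, 0.35876174, 0.88216584]), 'torque': array([0.01038095, 0.01732633, 0.01421107]), 'grasp_force': 0.0, 'opening': 0.9987472801312238}
top [ 0.31982503 -0.14721356  1.20541327] -0.1128604327264473 445.35604454820935
side [ 0.36898686 -1.28068229  0.78807287] -0.13024598222107928 522.4002874548637
```

View pics/top0.png

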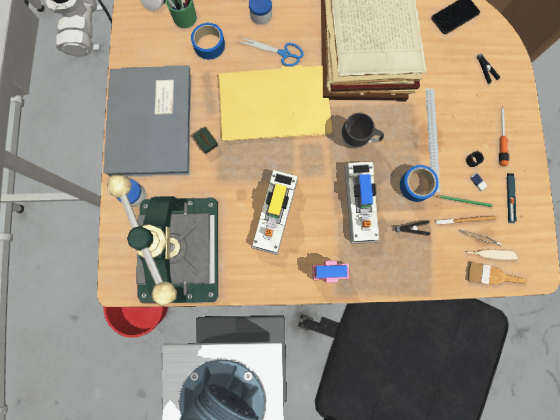

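View pics/side0.png

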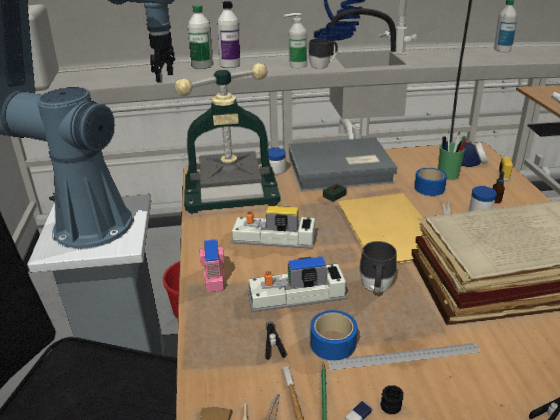

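Candidates in the top view:
- Yellow-topped cassette (277,203) in the left dock, with its orange knob at (267,233). This is the one I want.
- Yellow folder (275,103): a flat sheet.
- Blue cassette (366,190), with its knob at about (368,222).
- Pink look-alike with a blue top (331,271).

In the side view the yellow cassette is at (283,215) and its knob at (250,217). Next I'll measure it and check a close crop.

```bash
python3 - <<'E'
from h import *
import pickle
t=pickle.load(open('top.pkl','rb'));s=pickle.load(open('side.pkl','rb'))
def comp(c,lo,hi,box):
    x0,y0,x1,y1=box; h=cv2.cvtColor(c['color'],cv2.COLOR_RGB2HSV)
    m=cv2.inRange(h,lo,hi); k=np.zeros_like(m);k[y0:y1,x0:x1]=m[y0:y1,x0:x1]
    n,l,st,ce=cv2.connectedComponentsWithStats(k); i=1+np.argmax(st[1:,4]); 
    cn=max(cv2.findContours((l==i).astype('uint8'),0,2)[0],key=cv2.contourArea)
    return st[i],ce[i],cv2.minAreaRect(cn),np.argwhere(l==i)[:,::-1]
for nm,c,b in(('top',t,(240,160,310,260)),('side',s,(225,195,325,255))):
    for w,lo,hi,z in(('yellow',(22,140,120),(34,255,255),.092),('orange',(5,150,110),(17,255,255),.074)):
        st,ce,r,px=comp(c,lo,hi,b); P=depthpts(c,px); ok=c['z_map'][px[:,1],px[:,0]]>0
        P=P[ok]; hi_=P[P[:,2]>np.percentile(P[:,2],60)-.004]
        print(nm,w,st,ce.round(1),'plane',onplane(c,[ce],z).round(4),'depth med',np.median(P,0).round(4),'topmean',hi_.mean(0).round(4))
        if nm=='top':
            q=onplane(c,cv2.boxPoints(r),z); print(' rect',q.round(4).tolist())
x=onplane
# white dock
h=cv2.cvtColor(t['color'],cv2.COLOR_RGB2HSV); ys,xs=np.mgrid[160:260,240:310]; px=np.c_[xs.ravel(),ys.ravel()]
P=depthpts(t,px); g=(P[:,2]>.03)&(P[:,2]<.12)
m=np.zeros(t['color'].shape[:2],'uint8'); m[px[g][:,1],px[g][:,0]]=255
cn=max(cv2.findContours(m,0,2)[0],key=cv2.contourArea); r=cv2.minAreaRect(cn); q=onplane(t,cv2.boxPoints(r),.042); print('dock',q.round(4),q.mean(0), [np.linalg.norm(q[i]-q[i-1]).round(3) for i in range(4)], [np.degrees(np.arctan2(*(q[i]-q[i-1])[[1,0]])).round(1) for i in range(4)])
a=cv2.resize(t['color'][155:265,230:320],None,fx=5,fy=5,interpolation=2); b=cv2.resize(s['color'][190:260,220:330],None,fx=3,fy=3,interpolation=2)
im=np.zeros((560,790,3),'uint8'); im[:550,:450]=a; im[:210,455:785]=b; cv2.imwrite('pics/crop.png',im[...,::-1])
E
```

```text
top yellow [268 184  18  31 342] [276.8 199.3] plane [[ 0.5165 -0.1561  0.092 ]] depth med [ 0.5171 -0.1562  0.0916] topmean [ 0.5171 -0.1561  0.0918]
 rect [[0.4848, -0.132, 0.092], [0.5572, -0.1514, 0.092], [0.549, -0.1807, 0.092], [0.4767, -0.1609, 0.092]]
top orange [265 229   7   7  34] [268.2 232.2] plane [[ 0.435  -0.1324  0.074 ]] depth med [ 0.4353 -0.1319  0.0731] topmean [ 0.4357 -0.1324  0.0735]
 rect [[0.4434, -0.1244, 0.074], [0.4431, -0.1397, 0.074], [0.4277, -0.1394, 0.074], [0.4281, -0.1241, 0.074]]
side yellow [266 206  32   9 224] [282.  209.8] plane [[ 0.5181 -0.1591  0.092 ]] depth med [ 0.5179 -0.1592  0.0917] topmean [ 0.5187 -0.1579  0.0918]
side orange [246 212   7  12  65] [249.5 217.8] plane [[ 0.4347 -0.1544  0.074 ]] depth med [ 0.436  -0.1384  0.0638] topmean [ 0.4361 -0.137   0.0707]
dock [[ 0.4041 -0.0878  0.042 ]
 [ 0.6081 -0.1468  0.042 ]
 [ 0.5879 -0.213   0.042 ]
 [ 0.385  -0.1523  0.042 ]] [ 0.49629808 -0.14996438  0.042     ] [np.float64(0.067), np.float64(0.212), np.float64(0.069), np.float64(0.212)] [np.float64(73.5), np.float64(-16.1), np.float64(-106.9), np.float64(163.4)]
```

View pics/crop.png

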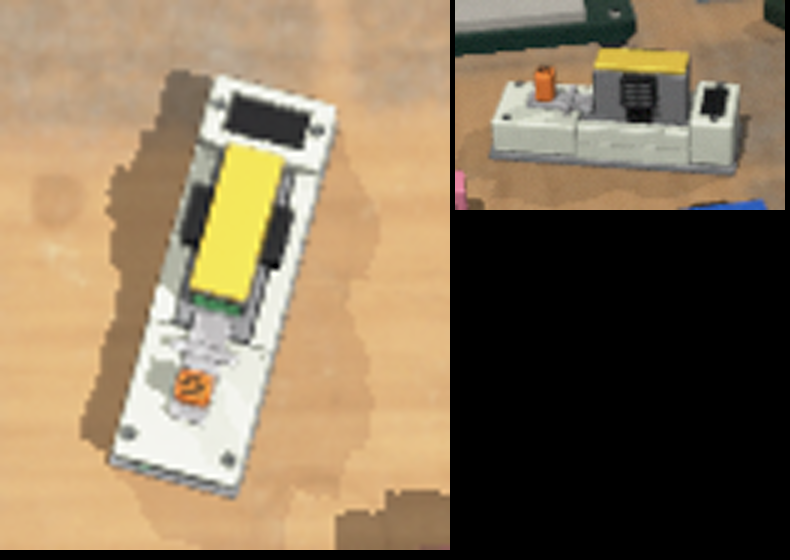

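The crop confirms the choice: yellow top at (277,199), black pads on both sides, orange knob on the front side (268,232). The depth heights come out at 92 and 73.5 mm, as specified. The press lies between the start pose and the dock, so I'll measure its height before moving.

```bash
python3 - <<'E'
from h import *
import pickle
for n in('top','side'):
    c=pickle.load(open(n+'.pkl','rb'))
    ys,xs=np.mgrid[0:420,0:560]; px=np.c_[xs.ravel(),ys.ravel()]; P=depthpts(c,px); ok=c['z_map'].ravel()>0; P=P[ok]
    for y0 in np.arange(-.3,.7,.1):
        r=[]
        for x0 in np.arange(.2,.9,.1):
            g=(P[:,0]>x0)&(P[:,0]<x0+.1)&(P[:,1]>y0)&(P[:,1]<y0+.1)&(P[:,2]>-.1); r.append(P[g,2].max().round(2) if g.sum()>5 else -9)
        print(n,round(y0,1),r)
E
```

```text
top -0.3 [np.float64(0.01), np.float64(0.09), np.float64(0.01), np.float64(0.06), np.float64(0.01), np.float64(0.02), np.float64(0.03)]
top -0.2 [np.float64(0.01), np.float64(0.04), np.float64(0.1), np.float64(0.1), np.float64(0.05), np.float64(0.02), np.float64(0.02)]
top -0.1 [np.float64(0.01), np.float64(0.01), np.float64(0.04), np.float64(0.01), np.float64(0.01), np.float64(0.02), np.float64(0.02)]
top 0.0 [np.float64(0.38), np.float64(0.38), np.float64(0.38), np.float64(0.22), np.float64(0.06), np.float64(0.07), np.float64(0.07)]
top 0.1 [np.float64(0.23), np.float64(0.39), np.float64(0.38), np.float64(0.38), np.float64(0.06), np.float64(0.07), np.float64(0.07)]
top 0.2 [np.float64(0.04), np.float64(0.09), np.float64(0.04), np.float64(0.07), np.float64(0.07), np.float64(0.06), np.float64(0.07)]
top 0.3 [np.float64(0.01), np.float64(0.01), np.float64(0.01), np.float64(0.01), np.float64(0.06), np.float64(0.06), np.float64(0.06)]
top 0.4 [-9, -9, -9, -9, -9, -9, -9]
top 0.5 [-9, -9, -9, np.float64(0.19), np.float64(0.21), np.float64(0.23), np.float64(0.23)]
top 0.6 [-9, -9, -9, -9,
[... 555 characters left out ...]
oat64(0.06)]
side 0.1 [np.float64(0.23), np.float64(0.38), np.float64(0.38), np.float64(0.38), np.float64(0.06), np.float64(0.07), np.float64(0.06)]
side 0.2 [np.float64(0.04), np.float64(0.09), np.float64(0.1), np.float64(0.07), np.float64(0.06), np.float64(0.07), np.float64(0.06)]
side 0.3 [np.float64(0.0), -9, -9, -9, np.float64(0.06), np.float64(0.06), np.float64(0.06)]
side 0.4 [np.float64(0.53), -9, -9, -9, -9, -9, -9]
side 0.5 [np.float64(0.51), np.float64(0.23), np.float64(0.23), np.float64(0.23), np.float64(0.37), np.float64(0.37), np.float64(0.33)]
side 0.6 [np.float64(0.38), np.float64(0.46), np.float64(0.47), np.float64(0.23), np.float64(0.43), np.float64(0.43), np.float64(0.41)]
```

Emit:
{"op": "servo_tool", "data": {"commands": [[[0,0,-40],0,85],[[0,0,-50],0,85],[[0,0,-50],0,85],[[0,0,-50],0,85],[[0,0,-50],0,85],[[0,0,-30],0,85],[[0,0,0],-0.091,85],[[0,0,0],0,85]]}}

```text
time_s: 1.1
eef_pos: [0.2094, 0.5355, 0.4996]
eef_rot: [-0.0, 0.141, 0.99, -0.0]
wrist_force: [0.8, 0.5, 0.6]
opening: 0.997
grasp_force: 0.0
```

Emit:
{"op": "servo_tool", "data": {"commands": [[[-28.8,-41.3,0],0,85],[[-28.8,-41.3,0],0,85],[[-28.8,-41.3,0],0,85],[[-28.8,-41.3,0],0,85],[[-28.8,-41.3,0],0,85],[[-28.8,-41.3,0],0,85],[[-28.8,-41.3,0],0,85],[[-28.8,-41.3,0],0,85],[[-28.8,-41.3,0],0,85],[[-28.8,-41.3,0],0,85],[[-28.8,-41.3,0],0,85],[[-28.8,-41.3,0],0,85],[[-28.8,-41.3,0],0,85],[[-28.8,-41.3,0],0,85],[[0,0,50],0,60],[[0,0,60],0,60],[[0,0,60],0,60],[[0,0,60],0,60],[[0,0,50],0,60],[[0,0,0],0,60]]}}

```text
time_s: 3.6
eef_pos: [0.4328, -0.1301, 0.2156]
eef_rot: [-0.005, 0.141, 0.99, 0.002]
wrist_force: [-0.2, 0.3, 0.8]
opening: 0.704
grasp_force: 0.0
```

```bash
python3 - <<'E'
from h import *
o=ctrl.get_obs();print(o['eef_pos'],o['eef_rot'],o['q'])
c=cam('wrist');cv2.imwrite('pics/w1.png',c['color'][...,::-1])
h=cv2.cvtColor(c['color'],cv2.COLOR_RGB2HSV)
u=np.array([.960,-.279]);v=np.array([.279,.960])
for w,lo,hi,z0,z1 in(('yellow',(22,140,100),(34,255,255),.085,.1),('orange',(5,150,90),(17,255,255),.070,.080)):
    m=cv2.inRange(h,lo,hi); px=np.argwhere(m>0)[:,::-1]; P=depthpts(c,px); g=(P[:,2]>z0)&(P[:,2]<z1)&(abs(P[:,1]+.14)<.06);P=P[g]
    if len(P)==0: print(w,'none');continue
    r=cv2.minAreaRect(np.float32(P[:,:2]*1000)); print(w,len(P),P.mean(0).round(4),r)
E
```

```text
[ 0.43282046 -0.13010386  0.21562751] [-0.00462371  0.14122071  0.98996526  0.00202992] [-5.55693185e-01 -8.21811193e-02  1.91153782e+00 -3.21281164e-06
  1.32233536e+00 -1.84309632e+00]
yellow 2922 [ 0.5169 -0.156   0.0924] ((519.314697265625, -156.993408203125), (30.628931045532227, 78.88416290283203), 73.19287872314453)
orange 323 [ 0.4364 -0.1324  0.074 ] ((437.0842590332031, -132.50796508789062), (17.31917381286621, 15.242035865783691), 73.32572174072266)
```

View pics/w1.png

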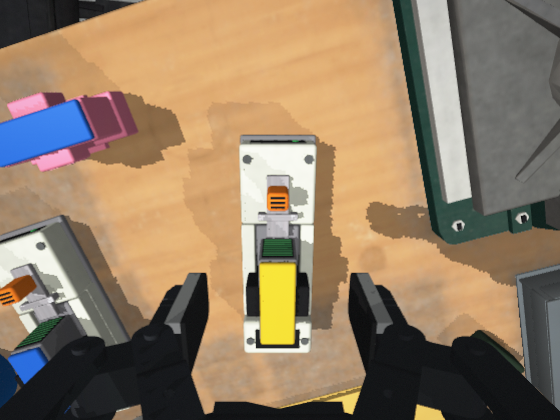

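The wrist view shows the knob at (278,200) centred between the fingers, with the dock axis aligned. The heights and sizes match (knob 17x15 mm at z 74). Next I descend and grip the knob.

Emit:
{"op": "servo_tool", "data": {"commands": [[[-1.3,-0.2,40],0.005,50],[[0,0,50],0,45],[[0,0,35],0,40],[[0,0,20],0,40],[[0,0,0],0,40],[[0,0,0],0,30],[[0,0,0],0,20],[[0,0,0],0,10],[[0,0,0],0,10],[[0,0,0],0,10]]}}

```text
time_s: 4.9
eef_pos: [0.4371, -0.1325, 0.075]
eef_rot: [0.0, 0.143, 0.99, -0.0]
wrist_force: [-0.5, 0.8, 0.4]
opening: 0.12
grasp_force: 0.0
```

```bash
python3 - <<'E'
from h import *
o=ctrl.get_obs();print(o['eef_pos'],o['opening'],o['grasp_force'],o['wrist_force'])
a=cam('wrist')['color'];s=cam('side')['color'];t=cam('top')['color']
im=np.zeros((600,800,3),'uint8');im[:315,:420]=cv2.resize(a,(420,315))
im[:300,430:]=cv2.resize(s[180:260,215:314],(370,300)); im[320:595,:225]=cv2.resize(t[155:265,230:320],(225,275))
cv2.imwrite('pics/g1.png',im[...,::-1])
E
```

```text
[ 0.43711527 -0.13253722  0.0749673 ] 0.11951697700681371 0.0 [-0.5195708   0.77023732  0.39274288]
```

View pics/g1.png

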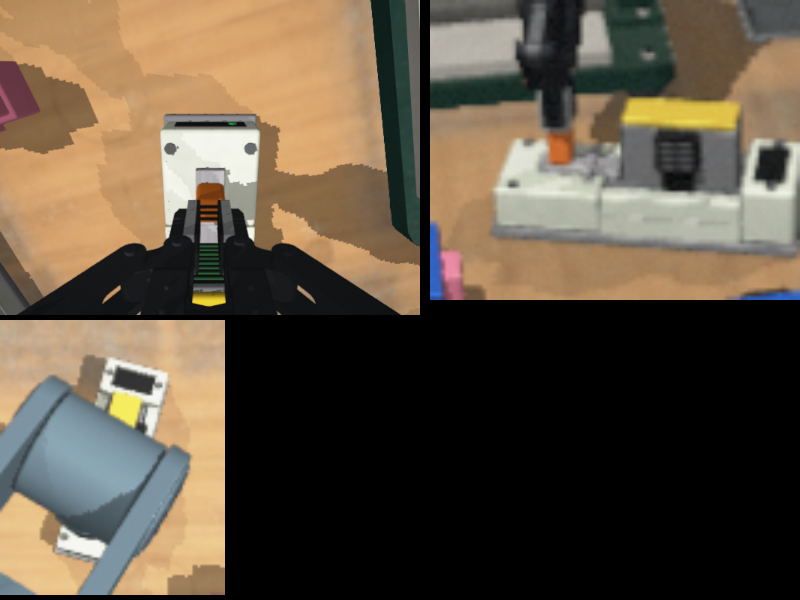

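The fingers closed to 10 mm without gripping anything. In the side crop, orange still shows under the fingertip at (560,150). I'll measure the tip by depth.

```bash
python3 - <<'E'
from h import *
o=ctrl.get_obs(); p=o['eef_pos']
u=np.array([.960,-.279]);v=np.array([.279,.960])
for n in('side','wrist'):
    c=cam(n); ys,xs=np.mgrid[0:420,0:560]; px=np.c_[xs.ravel(),ys.ravel()]; P=depthpts(c,px); h=cv2.cvtColor(c['color'],cv2.COLOR_RGB2HSV).reshape(-1,3)
    d=P[:,:2]-p[:2]; a=d@u; b=d@v
    near=(abs(a)<.03)&(abs(b)<.04)&(P[:,2]>.043)&(P[:,2]<.2)&(c['z_map'].ravel()>0)
    org=(h[:,0]>=5)&(h[:,0]<=17)&(h[:,1]>150)&near; P3=P[org]
    print(n,'orange',org.sum(), (a[org].min()*1e3).round(1),(a[org].max()*1e3).round(1),(b[org].min()*1e3).round(1),(b[org].max()*1e3).round(1),P3[:,2].max().round(4))
    f=near&~org
    for z in np.arange(.044,.13,.006):
        g=f&(P[:,2]>=z)&(P[:,2]<z+.006)
        if g.sum(): print(round(z,3),g.sum(),'a',(np.percentile(a[g],[5,95])*1e3).round(0),'b',(np.percentile(b[g],[5,95])*1e3).round(0),'V',np.median(h[g,2]),'S',np.median(h[g,1]))
E
```

```text
side orange 47 -7.2 7.3 -13.4 -0.8 0.0709
0.044 66 a [-15.  29.] b [-16.  11.] V 151.0 S 4.0
0.05 11 a [ 8. 24.] b [-18.  12.] V 117.0 S 5.0
0.056 2 a [8. 8.] b [1. 3.] V 134.5 S 126.0
0.062 3 a [7. 8.] b [1. 9.] V 151.0 S 142.0
0.068 6 a [-5.  7.] b [-8.  4.] V 128.5 S 123.0
0.074 11 a [-10.   9.] b [-12.   9.] V 88.0 S 14.0
0.08 13 a [-9. 10.] b [-16.   8.] V 73.0 S 35.0
0.086 21 a [-9. 10.] b [-22.  11.] V 64.0 S 22.0
0.092 20 a [-12.  10.] b [-18.   7.] V 38.5 S 30.0
0.098 19 a [-11.   9.] b [-19.   5.] V 29.0 S 23.0
0.104 23 a [-10.   9.] b [-21.   4.] V 31.0 S 21.0
0.11 9 a [-5. 10.] b [-19.  12.] V 46.0 S 27.0
0.116 6 a [10. 11.] b [-28.  14.] V 43.0 S 17.5
0.122 24 a [-10.  11.] b [-36.  17.] V 28.0 S 24.0
0.128 21 a [-8. 11.] b [-40.  14.] V 27.0 S 39.0
wrist orange 1184 -11.9 7.2 -8.8 8.5 0.0894
0.044 910 a [-15.  29.] b [-9.  9.] V 178.0 S 5.0
0.05 80 a [-5. 24.] b [-6.  9.] V 180.0 S 5.0
0.056 4 a [-6. -4.] b [9. 9.] V 121.0 S 94.0
0.062 7 a [-6. -4.] b [-4.  9.] V 129.0 S 81.0
0.068 25 a [-7.  8.] b [-5.  8.] V 145.0 S 73.0
0.074 298 a [-5.  5.] b [-6.  4.] V 19.0 S 27.0
0.08 314 a [-11.   8.] b [-16.  15.] V 82.0 S 6.0
0.086 523 a [-11.  -5.] b [-18.  16.] V 25.0 S 16.0
0.092 633 a [-11.   5.] b [-18.  17.] V 29.0 S 19.0
0.098 662 a [-11.  -4.] b [-18.  16.] V 23.0 S 16.0
0.104 664 a [-11.   5.] b [-18.  16.] V 25.5 S 15.0
0.11 1010 a [-11.   9.] b [-10.   9.] V 28.0 S 10.0
0.116 1085 a [-13.   1.] b [-25.  24.] V 23.0 S 35.0
0.122 2707 a [-13.   7.] b [-34.  32.] V 23.0 S 36.0
0.128 6621 a [-12.   8.] b [-37.  36.] V 25.0 S 36.0
```

Both views put the fingertips at about z 76 with the TCP reading 75. So the tips sit roughly level with the TCP reading, not 22 mm ahead of it. I'll open, go 20 mm lower and close again.

Emit:
{"op": "servo_tool", "data": {"commands": [[[0,0,-5],0,40],[[0,0,0],0,40],[[0,0,0],0,40],[[0,0,10],0,40],[[0,0,15],0,40],[[0,0,0],0,35],[[0,0,0],0,25],[[0,0,0],0,10],[[0,0,0],0,10],[[0,0,0],0,10],[[0,0,0],0,10]]}}

```text
time_s: 6.52
eef_pos: [0.4374, -0.1319, 0.0551]
eef_rot: [0.0, 0.143, 0.99, 0.001]
wrist_force: [1.1, 6.1, 0.3]
opening: 0.192
grasp_force: 59.8
```

Emit:
{"op": "servo_tool", "data": {"commands": [[[4,0,0],0,10],[[6,0,0],0,10],[[6,0,0],0,10],[[4,0,0],0,10],[[0,0,0],0,10]]}}

```text
time_s: 7.15
eef_pos: [0.418, -0.1262, 0.0551]
eef_rot: [0.0, 0.143, 0.99, 0.001]
wrist_force: [1.0, 5.7, 1.2]
opening: 0.195
grasp_force: 59.8
```

Emit:
{"op": "servo_tool", "data": {"commands": [[[1,0,0],0,10],[[1,0,0],0,10],[[0,0,0],0,10]]}}

```text
time_s: 7.52
eef_pos: [0.4175, -0.126, 0.0552]
eef_rot: [0.002, 0.143, 0.99, 0.0]
wrist_force: [7.0, 4.3, -6.2]
opening: 0.191
grasp_force: 58.9
```

It hit the stop after about 21 mm of travel, with the force rising. Release and rise.

Emit:
{"op": "servo_tool", "data": {"commands": [[[0.7,0,0],0,10],[[0,0,0],0,10],[[-1,0,0],0,30],[[0,0,0],0,40],[[0,0,0],0,45],[[0,0,-30],0,50],[[0,0,-60],0,80],[[0,0,-60],0,80],[[0,0,0],0,80],[[0,0,0],0,80]]}}

```text
time_s: 8.78
eef_pos: [0.416, -0.1263, 0.2045]
eef_rot: [-0.0, 0.143, 0.99, -0.0]
wrist_force: [0.3, 0.3, -0.9]
opening: 0.936
grasp_force: 0.0
```

```bash
python3 - <<'E'
from h import *
o=ctrl.get_obs();print(o['eef_pos'],o['eef_rot'],o['opening'],o['wrist_force'])
c=cam('wrist');cv2.imwrite('pics/w2.png',c['color'][...,::-1])
h=cv2.cvtColor(c['color'],cv2.COLOR_RGB2HSV)
for w,lo,hi,z0,z1 in(('yellow',(22,140,100),(34,255,255),.085,.1),('orange',(5,150,90),(17,255,255),.070,.080)):
    m=cv2.inRange(h,lo,hi); px=np.argwhere(m>0)[:,::-1]; P=depthpts(c,px); g=(P[:,2]>z0)&(P[:,2]<z1)&(abs(P[:,1]+.14)<.06);P=P[g]
    if len(P)==0: print(w,'none');continue
    print(w,len(P),P.mean(0).round(4),cv2.minAreaRect(np.float32(P[:,:2]*1000)))
E
```

```text
[ 0.41596131 -0.12631684  0.20447605] [-7.88668885e-05  1.42967997e-01  9.89727308e-01 -2.66584105e-05] 0.9357916916123475 [ 0.27646279  0.27284238 -0.88156693]
yellow 2941 [ 0.5165 -0.1559  0.0923] ((519.1809692382812, -156.9102020263672), (30.81162452697754, 78.93510437011719), 73.66012573242188)
orange 360 [ 0.4163 -0.1264  0.0741] ((416.83099365234375, -126.54966735839844), (16.58810806274414, 14.210647583007812), 74.10839080810547)
```

View pics/w2.png

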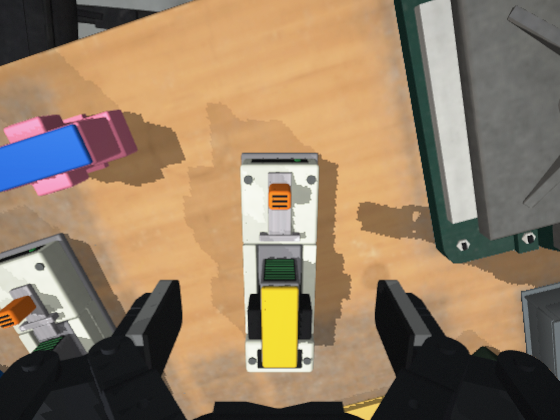

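The keeper knob is back at (279,197), having moved 20.9 mm, and the cassette at (280,328) is still seated. Now I go over the cassette and descend.

Emit:
{"op": "servo_tool", "data": {"commands": [[[-25,0,0],0,80],[[-35,0,0],0,80],[[-30,-0.2,0],0,80],[[-17.7,0,0],0,80],[[0,0,30],0,80],[[0,0,40],0,80],[[0,0,35],0,80],[[0,0,20],0,75],[[0,0,15],0,75],[[0,0,8],0,75],[[0,0,0],0,75]]}}

```text
time_s: 10.2
eef_pos: [0.5192, -0.1569, 0.0563]
eef_rot: [-0.001, 0.143, 0.99, 0.0]
wrist_force: [0.5, -0.3, -0.1]
opening: 0.878
grasp_force: 0.0
```

```bash
python3 - <<'E'
from h import *
o=ctrl.get_obs(); p=o['eef_pos'];print(p,o['wrist_force'])
a=cam('wrist')['color'];s=cam('side')['color']
im=np.zeros((420,800,3),'uint8');im[:315,:420]=cv2.resize(a,(420,315))
im[:300,430:]=cv2.resize(s[180:260,225:324],(370,300),interpolation=2)
cv2.imwrite('pics/g2.png',im[...,::-1])
E
```

```text
[ 0.51920477 -0.15692654  0.05633812] [ 0.51813515 -0.29508365 -0.06491587]
```

View pics/g2.png

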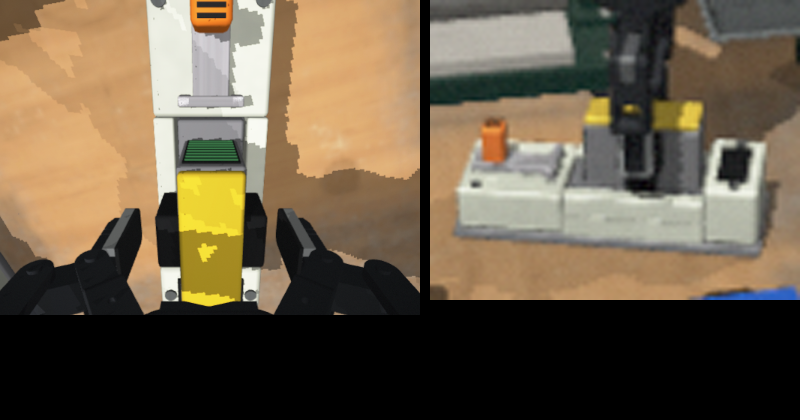

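The fingers straddle the black pads at (168,230) and (252,230) evenly, the tongue is clear, and there is no contact force. Pinch.

Emit:
{"op": "servo_tool", "data": {"commands": [[[0,0,0],0,60],[[0,0,0],0,50],[[0,0,0],0,40],[[0,0,0],0,25],[[0,0,0],0,25],[[0,0,0],0,25],[[0,0,0],0,25],[[0,0,0],0,25]]}}

```text
time_s: 11.3
eef_pos: [0.5208, -0.1566, 0.0599]
eef_rot: [0.001, 0.143, 0.99, 0.0]
wrist_force: [-5.1, 7.4, 21.5]
opening: 0.383
grasp_force: 59.1
```

The opening reads 33 mm where I expected 40, and the tool has been pushed up about 4 mm. I need a look before going on.

```bash
python3 - <<'E'
from h import *
o=ctrl.get_obs(); p=o['eef_pos'];print(p,o['wrist_force'],o['torque'],o['opening'])
w=cam('wrist');a=w['color'];c=cam('side');s=c['color']
im=np.zeros((590,800,3),'uint8');im[:315,:420]=cv2.resize(a,(420,315))
im[:300,430:]=cv2.resize(s[180:260,225:324],(370,300),interpolation=2)
im[320:585,:420]=cv2.resize(a[240:420,140:425],(420,265),interpolation=2)
im[305:585,430:]=cv2.resize(s[195:237,263:318],(370,280),interpolation=2)
cv2.imwrite('pics/g3.png',im[...,::-1])
h=cv2.cvtColor(a,cv2.COLOR_RGB2HSV)
m=cv2.inRange(h,(22,140,80),(34,255,255)); px=np.argwhere(m>0)[:,::-1]; P=depthpts(w,px); P=P[(P[:,2]>.08)&(P[:,2]<.11)&(abs(P[:,1]+.14)<.06)]
print('yellow',P.mean(0).round(4),np.percentile(P[:,2],[5,50,95]).round(4),cv2.minAreaRect(np.float32(P[:,:2]*1000)))
u=np.array([.959,-.283]);v=np.array([.283,.959])
for n,c in(('side',c),('wrist',w)):
    ys,xs=np.mgrid[0:420,0:560]; P=depthpts(c,np.c_[xs.ravel(),ys.ravel()]); d=P[:,:2]-p[:2]; A=d@u;B=d@v
    near=(abs(A)<.02)&(abs(B)<.05)&(P[:,2]<.14)&(c['z_map'].ravel()>0)
    for z in np.arange(.036,.12,.006):
        g=near&(P[:,2]>=z)&(P[:,2]<z+.006)
        if g.sum(): print(n,round(z,3),g.sum(),'a',(np.percentile(A[g],[5,95])*1e3).round(0),'b',(np.percentile(B[g],[5,95])*1e3).round(0))
E
```

```text
[ 0.52082788 -0.15656857  0.05988958] [-5.1097895   7.43459619 21.49821769] [ 1.31857948  0.9075969  -0.01395629] 0.3834858706250369
yellow [ 0.5142 -0.1554  0.0924] [0.0913 0.0925 0.0934] ((519.2838745117188, -157.6262664794922), (31.434322357177734, 78.92546081542969), 73.67085266113281)
side 0.036 86 a [-18.  18.] b [-35. -10.]
side 0.042 33 a [-19.  18.] b [-31. -10.]
side 0.048 32 a [-18.  17.] b [-17. -11.]
side 0.054 24 a [-18.  19.] b [-18. -12.]
side 0.06 21 a [-19.  20.] b [-23. -13.]
side 0.066 25 a [-18.  16.] b [-29. -11.]
side 0.072 31 a [-18.  19.] b [-28. -12.]
side 0.078 31 a [-15.  18.] b [-31. -12.]
side 0.084 37 a [-17.  17.] b [-30.   4.]
side 0.09 43 a [-9. 19.] b [-30.  15.]
side 0.096 9 a [-5.  9.] b [-31.  19.]
side 0.102 6 a [ 9. 12.] b [-36.  25.]
side 0.108 17 a [-10.  11.] b [-48.  -8.]
side 0.114 29 a [-9. 11.] b [-49. -22.]
wrist 0.036 2222 a [-19.   6.] b [-33.  32.]
wrist 0.042 12 a [-17.  -0.] b [-33.  27.]
wrist 0.06 17 a [-16. -10.] b [-23.  19.]
wrist 0.066 176 a [-16.  -6.] b [-28.  27.]
wrist 0.072 367 a [-16.  -6.] b [-30.  28.]
wrist 0.078 490 a [-16.  -6.] b [-30.  28.]
wrist 0.084 1209 a [-16.   9.] b [-28.  27.]
wrist 0.09 8496 a [-18.  17.] b [-17.  14.]
wrist 0.096 1259 a [-11.  10.] b [-22.  20.]
wrist 0.102 1192 a [-13.   2.] b [-36.  35.]
wrist 0.108 2484 a [-14.  -7.] b [-44.  42.]
wrist 0.114 7485 a [-13.   8.] b [-46.  45.]
```

View pics/g3.png

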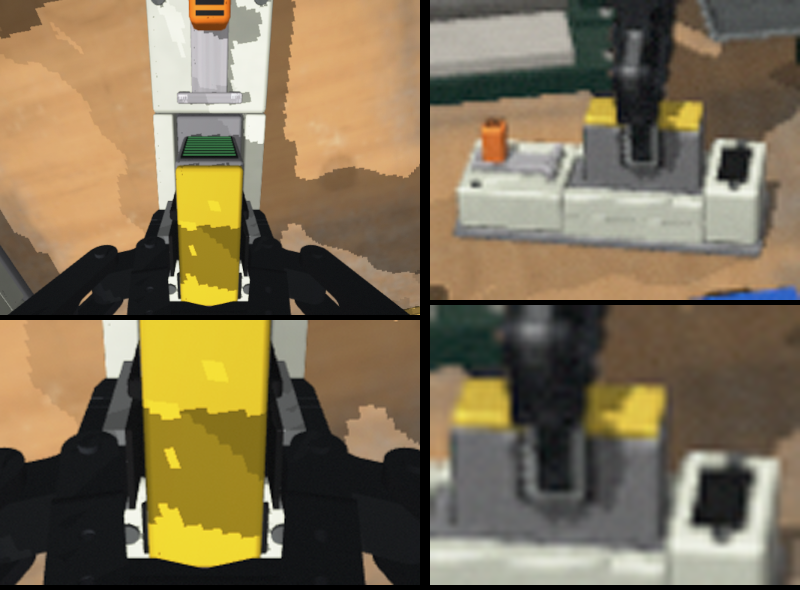

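The fingers are symmetric on the pads and the cassette is seated level. The upward push fits the finger pads swinging forward while gripping, with the cassette bottomed in the dock. Lift gently and watch the force.

Emit:
{"op": "servo_tool", "data": {"commands": [[[0,0,-2],0,25],[[0,0,-2],0,25],[[0,0,-2],0,25],[[0,0,-2],0,25],[[0,0,-2],0,25],[[0,0,0],0,25]]}}

```text
time_s: 12.15
eef_pos: [0.5196, -0.1572, 0.067]
eef_rot: [0.0, 0.143, 0.99, -0.0]
wrist_force: [-0.4, 1.0, -2.8]
opening: 0.376
grasp_force: 59.6
```

Only the cassette's weight shows on the wrist, so it is free. Continue straight up.

Emit:
{"op": "servo_tool", "data": {"commands": [[[0,0,-4],0,25],[[0,0,-5],0,25],[[0,0,-5],0,25],[[0,0,-5],0,25],[[0,0,-6],0,25],[[0,0,-8],0,25],[[0,0,-10],0,25],[[0,0,-12],0,25],[[0,0,-12],0,25],[[0,0,-12],0,25],[[0,0,-12],0,25],[[0,0,-10],0,25],[[0,0,-6],0,25],[[0,0,-3],0,25],[[0,0,0],0,25],[[0,0,0],0,25],[[0,0,0],0,25],[[0,0,0],0,25]]}}

```text
time_s: 14.4
eef_pos: [0.5195, -0.157, 0.1767]
eef_rot: [-0.0, 0.143, 0.99, 0.0]
wrist_force: [-1.3, -0.1, -3.4]
opening: 0.376
grasp_force: 59.7
```

```bash
python3 - <<'E'
from h import *
o=ctrl.get_obs();print(o['eef_pos'],o['wrist_force'],o['opening'],o['grasp_force'],abs(o['dq']).max())
w=cam('wrist');c=cam('side');t=cam('top')
im=np.zeros((590,800,3),'uint8');im[:315,:420]=cv2.resize(w['color'],(420,315))
im[:,425:]=cv2.resize(c['color'][130:290,215:315],(375,590),interpolation=2)
im[320:585,:400]=cv2.resize(t['color'][150:282,200:400],(400,265),interpolation=2)
cv2.imwrite('pics/f.png',im[...,::-1])
for n,c in(('side',c),('wrist',w)):
    h=cv2.cvtColor(c['color'],cv2.COLOR_RGB2HSV); m=cv2.inRange(h,(22,140,80),(34,255,255)); px=np.argwhere(m>0)[:,::-1]; P=depthpts(c,px); P=P[(P[:,2]>.13)&(P[:,2]<.3)&(abs(P[:,1]+.157)<.05)&(abs(P[:,0]-.52)<.06)]
    if len(P):
        A=np.c_[P[:,:2]-P[:,:2].mean(0),np.ones(len(P))]; g=np.linalg.lstsq(A,P[:,2],rcond=None)[0]
        print(n,len(P),np.median(P,0).round(4),'slope',g[:2].round(3))
E
```

```text
[ 0.51946    -0.15702058  0.17667142] [-1.30223732 -0.13319922 -3.40455866] 0.37597249001952576 59.67962622642517 0.000987577497946088
side 139 [ 0.5298 -0.1615  0.2079] slope [0.008 0.003]
wrist 15177 [ 0.5113 -0.1562  0.2089] slope [0.005 0.013]
```

View pics/f.png

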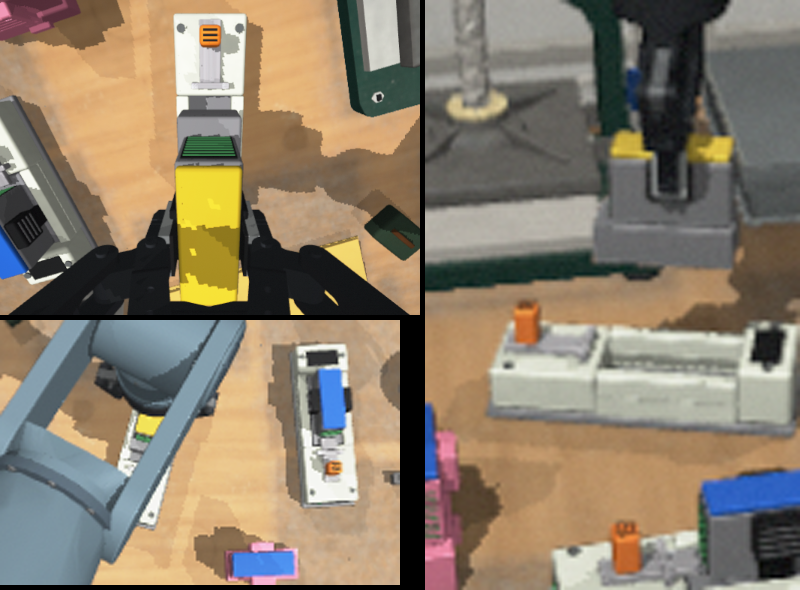

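The cassette is held upright, within 1° of level. Its top is at z 208 mm, so its underside is about 84 mm above the rim of the empty dock. The catches are pinched, and the blue cassette is still seated.

```bash
python3 -c "
from bench import ctrl
print(ctrl.hand_in())"
```

```text
the job is handed in; nothing more can be done
None
```

The job is handed in at about 15 s: I pulled the yellow keeper back to its stop, pinched the catches and lifted the yellow cassette straight up. It is held still and upright over its dock, underside about 84 mm above the rim, with the blue cassette still seated and nothing else touched.

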